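# Turn the burger on the griddle

### The job

Pick up the turner by its handle and use it to flip the large burger patty over, so that it lies flat on the griddle plate with its other side up; do not touch that patty with the gripper or arm. Then set the turner back down on the counter, standing level on its blade and wire stand as it was.

Things in the scene. Friction and masses are not known exactly. Their poses are not given: they have to be found in the camera images.
- turner_grip (a point): Turner: grip point, centre of its black bar handle (22 mm wide, 24 high, 40 mm ahead to 100 behind), 45 mm above the counter. x to the blade's tip, y left, z up. Flat steel blade, parallel to the handle, 90 long (x), 75 wide, 2.5 thick: its underside's centre is 125 mm ahead, 45 below. A wire stand (55 wide, 85 mm behind) reaches as low as the blade, so it stands by itself. 160 g
- patty_center (a point): Large frozen burger patty, rigid, rough, 110 g, on the plate's near half (far half: a small one, 65 mm, and an egg ring): centre, half-way up. Domed disc 95 mm across, 18 thick: flat faces 52 mm across, sloping out to a rim 9 mm up, so a level blade just over the plate tucks 10 mm under it. z axis up at first, down once flipped. 200 mm of plate are free beside it in y, on the middle's side
- griddle_top (a point): Table-top electric griddle, fixed: centre of its flat dark steel plate's upper surface, 50 mm above the counter. x away from the robot, y left, z up. Plate 300 mm (x) by 420 mm (y), no rims but a splash guard 23 mm high along the far (+x) edge. Black loop handles stand out 31 mm at both y ends, below the plate's surface

How it is judged:
By the outcome, as a careful person would: the job done as asked, in the order asked, and still so for the second after the job is handed in, with the robot touching nothing.
It also fails if it takes over 51 s, if anything falls off the work surface, if the arm or the gripper's body presses on something with over 40 N, if the wrist force passes 120 N, or if a joint passes its speed limit or range.

### The arm

A 6-joint arm with a two-finger parallel gripper is mounted at the origin on the work surface. World frame = base frame: x ahead of the robot, y to its left, z up, the work surface at z = 0. Lengths are in m, angles in rad, forces in N, time in s.
With the tool pointing down it reaches from about 0.3 to 1 m from the base axis. Payload 5.1 kg.
Tool frame: the origin (TCP) lies on the front face of the gripper's body, between the roots of the fingers; the fingertips stand 78 mm ahead of it and the grasp point (between the pads) lies 59 mm ahead of it; z points along the fingers, y is the line along which they close (so a half turn about z gives the same grasp; the last joint's range is limited). The gripper opens to 95 mm and grips with 3 to 60 N. Pads are 20 mm wide; open, the fingers measure 119 mm over their backs; the gripper's body (75 mm by 180 mm) begins 59 mm behind the grasp point.
Start: joints at [1.202, 0.124, 1.65, -0, 1.367, -0.083], TCP at [0.183, 0.624, 0.292] pointing down, gripper open.
Joint ranges: [-2.61, 2.61], [-1.02, 2.33], [0.03, 2.71], [-1.35, 4.49], [0.32, 2.68], [-2.91, 2.91]. Speed limits (rad/s): [2.57, 2.57, 3.14, 3.14, 3.14, 3.14].

### API

Orientations are given as a unit quaternion [x, y, z, w].
In Python, from bench import read_state, read_camera, camera_params, arm gives the robot as it stands. The module is installed in compiled form; this text tells all that it offers.
- The arm moves only by the tool servo_tool, never from a script. Its argument "targets" is text: rows parted by semicolons, each of 5 numbers parted by spaces: the closure, from 0 (fully open) to 1 (shut), then the shift along the tool's x, y, z in m, then the turn about the tool's z in rad. A call has 1 to 10 rows; each row is the pose to reach, as a shift and turn from the pose commanded when the call began, along the tool's axes at that moment; what a row does not reach only later rows make up. A row lasts 1/10 s, in which the tool goes at most 50 mm and 8.59 degrees, less where a joint would pass 70% of its speed; a pose out of reach is approached as far as the arm can. A call with a gripper value outside its range is refused whole. The fingers move at their own pace and stop on an object; "newtons" is the grip in N (left out, the last holds). Time passes only in rows, so rows that repeat a pose let the fingers close. It gives the time, the measured TCP pose, the force, the opening and the grip force at its end, in the units of the state.
- read_state(): the state, without advancing time (a new reading comes with each control period).
- read_camera(name): name is "side" or "top" or "wrist"; returns the picture (384x512x3 uint8, red, green, blue); there is no depth.
- camera_params(name): a dict with "fx", "fy", "cx", "cy" (pixels), "origin" and "attitude" of the camera in the world. Camera axes: x right, y down, z forward; pixel columns grow to the right and rows downward; lengths in m; the calibration is good to about 2 mm. A picture is of the moment at which its call begins: read the wrist's pose just before it. camera_params takes no time and is no camera call; for the wrist camera it gives the pose at the moment of the call.
- arm.finish_job(): hands the job in; it is judged then, once.
The state is a dict: "t": time; "qpos": joint angles; "joint_vel": joint speeds; "joint_efforts": joint torques, N m; "position": TCP position; "ee_rot": TCP orientation; "wrist_force": force on the tool from outside, world axes, zero at the start; "ft_torque": the same for the moment, N m; "opening": finger opening in m; "gripper_force": force on a finger pad.
Only numpy, scipy, OpenCV 4.12 (cv2) and the standard library are available. Lean on these libraries where they do the work, as an engineer would, in place of code of your own. Each camera call takes 0.05 s, during which the arm holds its last target. There are 200 camera calls.

## Working session

There is one attempt and no reset: what is moved stays moved. The work goes in short steps, Python scripts to look and compute and a tool call to move; the robot and the scene stay as the last step left them, time stands still between calls to the robot, and variables do not carry over. Pictures are saved under pics/ and viewed, at most 10 in all, crops included, and the job is handed in when it is done.

Besides the shell and the picture viewer there is one more tool, called after "Call:" as a command line: name --argument value ..., lists and objects as JSON in quotes. servo_tool: Moves the arm, as the interface text tells. Its arguments: {"type":"object","properties":{"targets":{"type":"string"},"newtons":{"type":"number"}},"required":["targets"]}

```bash
mkdir -p pics
python3 - <<'E'
from bench import *
import cv2,numpy as np
s=read_state();print(s)
ims=[]
for n in("side","top"):
    im=read_camera(n);p=camera_params(n);print(n,p)
    cv2.imwrite(f"pics/{n}0.png",cv2.resize(im[:,:,::-1],(796,597),interpolation=cv2.INTER_CUBIC))
E
```

```text
{'t': 0.0, 'qpos': array([ 1.20242314e+00,  1.24509468e-01,  1.65164309e+00, -1.39795970e-05,
        1.36747957e+00, -8.25761823e-02]), 'joint_vel': array([ 1.29759566e-04, -7.15347618e-04, -1.35605959e-04, -1.02986933e-03,
        1.17879796e-04,  3.58737949e-05]), 'joint_efforts': array([ 8.59364513e-05, -4.17605495e+01, -3.59929383e+01,  7.74267898e-02,
        4.91465314e-02, -1.77359789e-04]), 'position': array([0.18309617, 0.62319138, 0.29100233]), 'ee_rot': array([ 1.42411192e-01,  9.89807058e-01, -9.95452670e-04, -2.21309808e-04]), 'wrist_force': array([-0.58481917,  0.26174919,  0.03390635]), 'ft_torque': array([-0.04401032,  0.04013929, -0.05461702]), 'gripper_force': 0.0, 'opening': 0.09505409579298715}
side {'fx': 463.91033992921996, 'fy': 463.91033992921996, 'cx': 256.79857905111, 'cy': 189.4210954727602, 'origin': array([ 0.50500253, -0.82523063,  0.69786637]), 'attitude': array([ 0.89691256, -0.05369145,  0.02098257, -0.43843451])}
top {'fx': 429.64728424335726, 'fy': 429.64728424335726, 'cx': 260.8829782470014, 'cy': 192.22388503803973, 'origin': array([ 0.51999405, -0.08106981,  0.98107192]), 'attitude': array([ 0.7087351 , -0.70391277,  0.02508428, -0.03965049])}
```

View pics/top0.png

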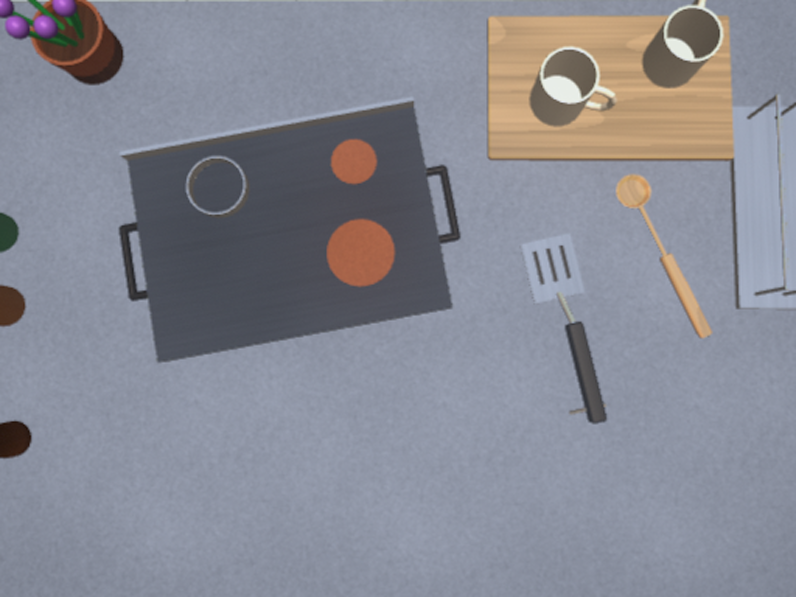

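View pics/side0.png

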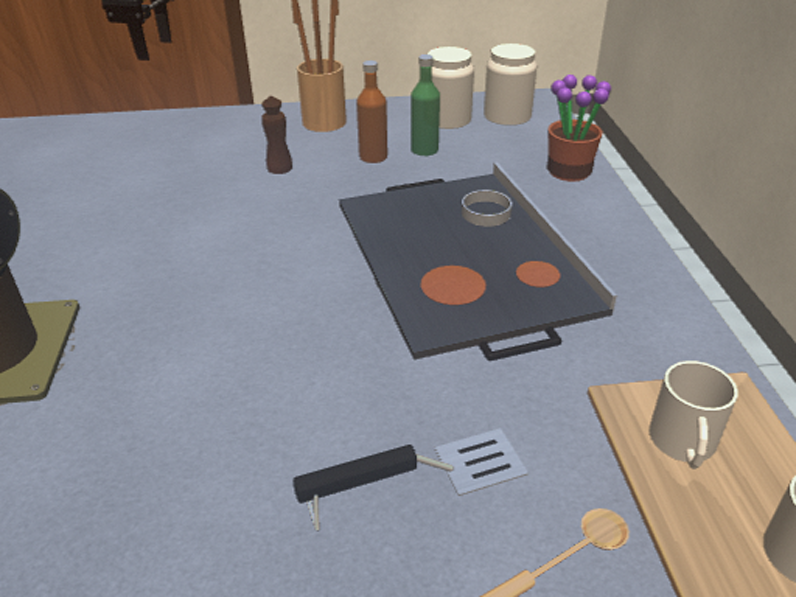

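```bash
cat > h.py <<'E'
from bench import *
import numpy as np
from scipy.spatial.transform import Rotation as R
def pix(cam,u,v,z,s=796/512):
    p=camera_params(cam); r=R.from_quat(p["attitude"]).as_matrix()
    d=r@np.array([(u/s-p["cx"])/p["fx"],(v/s-p["cy"])/p["fy"],1]); o=p["origin"]
    return (o+d*(z-o[2])/d[2])
def to_tool(target):
    s=read_state(); M=R.from_quat(s["ee_rot"]).as_matrix()
    return M.T@(np.array(target)-s["position"])
E
python3 - <<'E'
from h import *
np.set_printoptions(precision=4,suppress=True)
b=[pix("top",*q,.0025) for q in((522,242),(571,234),(584,294),(535,302))]
bc=np.mean(b,0);print("blade",bc)
f,k=pix("top",574,324,.057),pix("top",597,420,.057);print("handle",f,k,np.linalg.norm(f-k))
for n,a in(("h",f-k),("bh",bc-k),("bf",(b[0]+b[1]-b[2]-b[3]))):print(n,np.degrees(np.arctan2(a[1],a[0])))
bs=[pix("side",*q,.0025) for q in((438,442),(502,430),(527,473),(459,493))];print("blade side",np.mean(bs,0))
print("patty",pix("top",361,253,.06),pix("side",453,285,.061))
g=[pix("top",*q,.05) for q in((158,361),(452,307))];print("near edge",g,np.degrees(np.arctan2(*(-(g[0]-g[1])[[0]],(g[0]-g[1])[1]))))
g=[pix("side",*q,.05) for q in((340,202),(415,352))];print("side near edge",g)
s=read_state();M=R.from_quat(s["ee_rot"]).as_matrix();print(M)
y=np.radians(14);c=bc-np.array([np.cos(y),np.sin(y),0])*.125;print("grip",c)
E
```

```text
blade [ 0.6568 -0.277   0.0025]
handle [ 0.5714 -0.294   0.057 ] [ 0.441  -0.3231  0.057 ] 0.13357761055546719
h 12.590242160302232
bh 12.054440711584569
bf 11.406996341080754
blade side [ 0.6626 -0.2723  0.0025]
patty [0.6684 0.001  0.06  ] [ 0.6732 -0.0002  0.061 ]
near edge [array([0.5161, 0.2841, 0.05  ]), array([ 0.5944, -0.1264,  0.05  ])] [10.7945]
side near edge [array([0.5216, 0.2764, 0.05  ]), array([ 0.6008, -0.1245,  0.05  ])]
[[-0.9594  0.282  -0.0007]
 [ 0.282   0.9594 -0.0018]
 [ 0.0001 -0.0019 -1.    ]]
grip [ 0.5356 -0.3073  0.0025]
```

Call:
servo_tool --targets "0.3 -0.05 -0.05 0 0; 0.3 -0.07 -0.085 0.01 -0.1; 0.3 -0.1 -0.13 0.02 -0.2; 0.3 -0.13 -0.17 0.02 -0.3; 0.3 -0.16 -0.21 0.02 -0.4; 0.3 -0.19 -0.25 0.02 -0.496; 0.3 -0.22 -0.29 0.02 -0.496; 0.3 -0.25 -0.33 0.02 -0.496; 0.3 -0.28 -0.37 0.02 -0.496; 0.3 -0.31 -0.41 0.02 -0.496"

```text
t: 1.1
position: [0.3594, 0.1561, 0.272]
ee_rot: [-0.105, 0.994, 0.0, 0.0]
wrist_force: [0.3, -0.7, 0.1]
opening: 0.0665
gripper_force: 0.0
```

Run:
```python
from h import *
s=read_state();print(s["t"],s["position"],s["opening"],to_tool([.536,-.302,.2]),R.from_quat(s["ee_rot"]).as_matrix())
```

```text
1.1 [0.35936761 0.15606904 0.27203702] 0.06646889513862748 [-0.07683138 -0.48489096  0.07206437] [[-9.77861700e-01 -2.09251576e-01  5.23485726e-04]
 [-2.09251529e-01  9.77861840e-01  1.42134858e-04]
 [-5.41638658e-04  2.94480447e-05 -9.99999853e-01]]
```

Call:
servo_tool --targets "0.3 -0.007 -0.045 0 0; 0.3 -0.015 -0.09 0.005 0; 0.3 -0.022 -0.135 0.01 0; 0.3 -0.03 -0.18 0.015 0; 0.3 -0.037 -0.225 0.02 0; 0.3 -0.045 -0.27 0.025 0; 0.3 -0.052 -0.315 0.03 0; 0.3 -0.06 -0.36 0.035 0; 0.3 -0.066 -0.405 0.04 0; 0.3 -0.073 -0.45 0.04 0"

```text
t: 2.1
position: [0.5244, -0.2685, 0.2306]
ee_rot: [-0.105, 0.995, 0.001, -0.001]
wrist_force: [0.4, 0.8, 0.9]
opening: 0.0669
gripper_force: 0.0
```

Call:
servo_tool --targets "0.3 -0.004 -0.035 0.03 0; 0.3 -0.004 -0.035 0.03 0; 0.3 -0.004 -0.035 0.03 0"

```text
t: 2.4
position: [0.5352, -0.3003, 0.2003]
ee_rot: [-0.104, 0.995, 0.001, -0.001]
wrist_force: [0.2, -0.1, 0.3]
opening: 0.0663
gripper_force: 0.0
```

Run:
```python
from h import *
import cv2
s=read_state();print(s["t"],s["position"],s["opening"])
im=read_camera("wrist");print(camera_params("wrist"))
cv2.imwrite("pics/w1.png",cv2.resize(im[:,:,::-1],(796,597),interpolation=cv2.INTER_CUBIC))
```

```text
2.4 [ 0.53517686 -0.30031045  0.20025238] 0.06633646078865538
{'fx': 298.76539368893305, 'fy': 298.76539368893305, 'cx': 257.1979680598304, 'cy': 190.49570891817453, 'origin': array([ 0.45427842, -0.31709487,  0.29361448]), 'attitude': array([0.62301122, 0.76846291, 0.11401862, 0.0912224 ])}
```

View pics/w1.png

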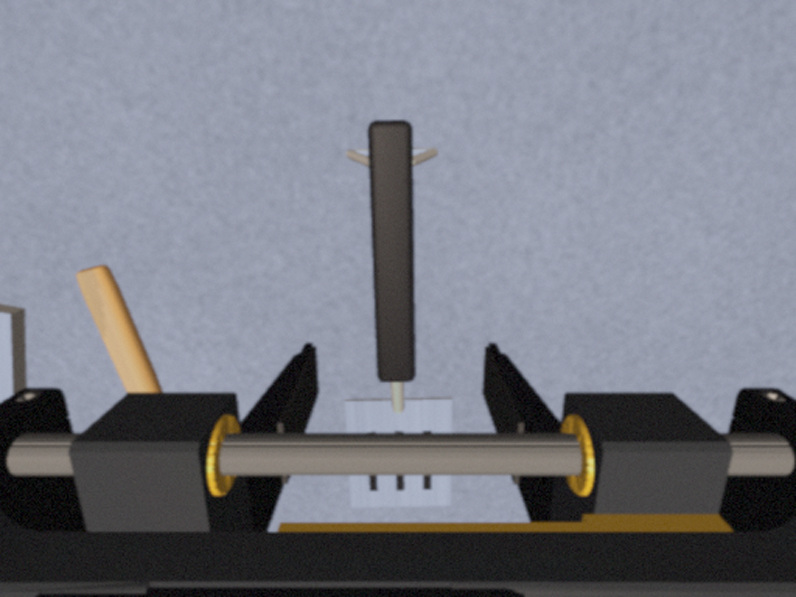

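Run:
```python
from h import *
f,k=pix("wrist",396,381,.05),pix("wrist",391,122,.057)
d=f-k;u=d/np.linalg.norm(d);print(f,k,np.linalg.norm(d),np.degrees(np.arctan2(d[1],d[0])))
b=pix("wrist",398,399,.0025);print(b)
g=f-.04*np.array([u[0],u[1],0]);print(g, (k+.1*u), b-u*.08)
g[2]=.104;print(to_tool(g))
```

```text
[ 0.57683544 -0.29297854  0.05      ] [ 0.43984592 -0.32402801  0.057     ] 0.14063854164122944 12.770649815970685
[ 0.61410613 -0.28404567  0.0025    ]
[ 0.53787329 -0.30180954  0.05      ] [ 0.53725131 -0.30195052  0.0520227 ] [ 0.53618182 -0.30170767  0.00648184]
[-0.00188582 -0.00254208  0.09769233]
```

Call:
servo_tool --targets "0.3 -0.002 -0.002 0.04 -0.012; 0.3 -0.002 -0.002 0.075 -0.012; 0.3 -0.002 -0.002 0.096 -0.012; 0.3 -0.002 -0.002 0.096 -0.012; 1 -0.002 -0.002 0.096 -0.012; 1 -0.002 -0.002 0.096 -0.012; 1 -0.002 -0.002 0.096 -0.012; 1 -0.002 -0.002 0.096 -0.012; 1 -0.002 -0.002 0.096 -0.012; 1 -0.002 -0.002 0.096 -0.012" --newtons 55

```text
t: 3.45
position: [0.5384, -0.302, 0.1066]
ee_rot: [-0.111, 0.994, -0.0, 0.0]
wrist_force: [-0.6, 0.3, -0.1]
opening: 0.0239
gripper_force: 0.0
```

Run:
```python
from h import *
s=read_state();print(s["position"],s["ee_rot"],s["ft_torque"]);yaw=np.radians(10.8)
u=np.array([np.cos(yaw),np.sin(yaw),0]);v=np.array([-u[1],u[0],0])
for p in([.6684,.001,0],[.671,.0004,0]): print(np.array(p)-.125*u-v*(.0475+.0375+.025))
```

```text
[ 0.5384313  -0.30198043  0.1065763 ] [-1.10816114e-01  9.93840897e-01 -1.55582750e-04  1.90583356e-04] [ 0.00250694 -0.00548986  0.02383587]
[ 0.56622604 -0.13047426  0.        ]
[ 0.56882604 -0.13107426  0.        ]
```

Call:
servo_tool --targets "1 0 0 0 0; 1 0 0 0 0; 1 0 0 0 0; 1 0 0 -0.02 0; 1 0 0 -0.05 0; 1 0 0 -0.08 0.01; 1 -0.02 0.04 -0.09 0.034; 1 -0.04 0.08 -0.09 0.034; 1 -0.06 0.12 -0.09 0.034; 1 -0.066 0.15 -0.09 0.034"

```text
t: 4.45
position: [0.57, -0.1385, 0.1957]
ee_rot: [-0.095, 0.996, 0.0, -0.0]
wrist_force: [0.6, 0.7, -1.3]
opening: 0.0214
gripper_force: 55.0
```

Call:
servo_tool --targets "1 0 0.01 0.01 0; 1 0 0.01 0.02 0; 1 0 0.01 0.02 0"

```text
t: 4.75
position: [0.5663, -0.1314, 0.1733]
ee_rot: [-0.094, 0.996, 0.001, -0.002]
wrist_force: [-0.1, 0.5, -1.2]
opening: 0.0219
gripper_force: 55.0
```

Run:
```python
from h import *
import cv2
s=read_state();print(s["t"],s["position"],s["ee_rot"],s["opening"],s["gripper_force"],s["ft_torque"])
im=read_camera("side")
cv2.imwrite("pics/s1.png",cv2.resize(im[80:300,160:450,::-1],(790,600),interpolation=cv2.INTER_CUBIC))
im=read_camera("top")
cv2.imwrite("pics/t1.png",cv2.resize(im[80:280,80:346,::-1],(798,600),interpolation=cv2.INTER_CUBIC))
```

```text
4.75 [ 0.56625873 -0.13142371  0.17328894] [-9.38197463e-02  9.95586410e-01  6.74183689e-04 -2.25837001e-03] 0.021908368855830817 54.98105227947235 [-0.00545271  0.01045762  0.00442765]
```

View pics/s1.png

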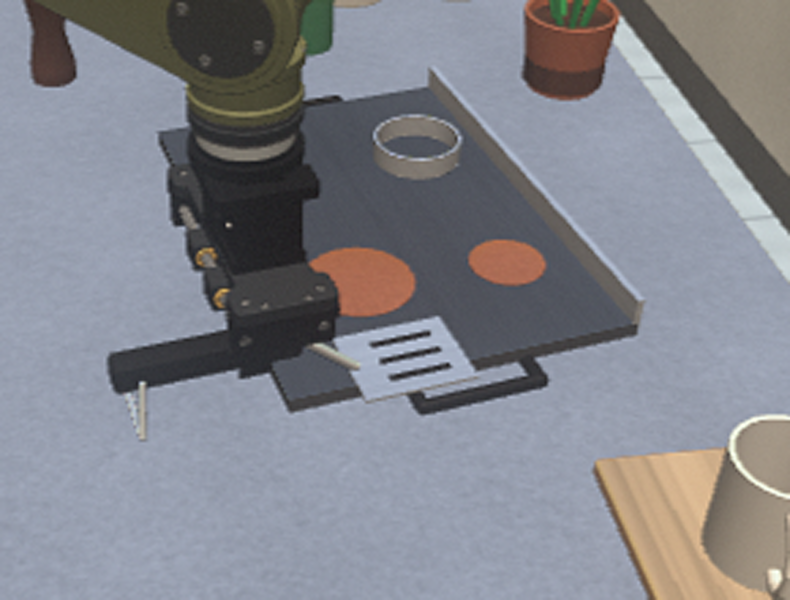

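View pics/t1.png

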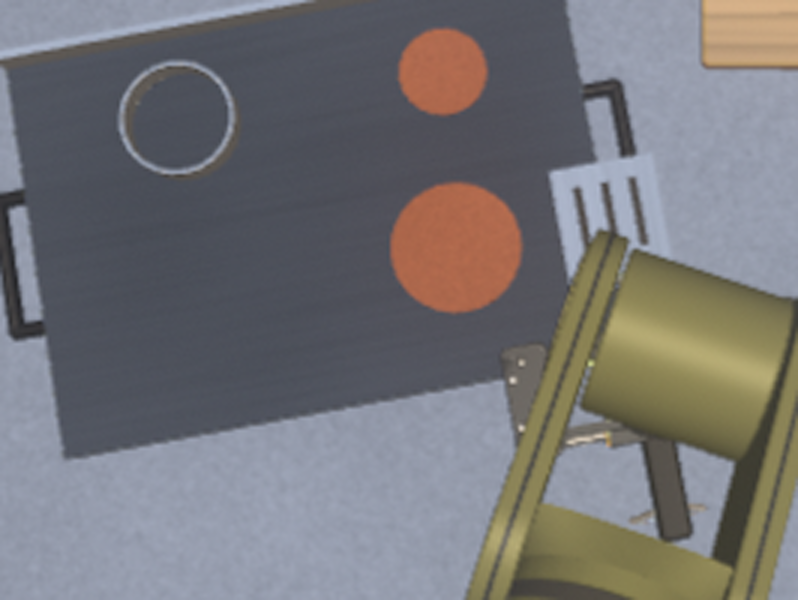

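Run:
```python
from h import *
s3=3
def P(u,v,z): return pix("top",80+u/s3,80+v/s3,z,1)
tip=P(550,172,.0667+.0025); tipr=P(653,154,.0667+.0025);pc=P(456,247,.06)
yaw=2*np.arcsin(.0938);u=np.array([np.cos(yaw),np.sin(yaw),0]);v=np.array([-u[1],u[0],0])
t=read_state()["position"]
for n,q in(("tip",tip),("tipr",tipr),("patty",pc)):print(n,q,(q-t)@u,(q-t)@v)
def S(u,v,z): return pix("side",160+u*290/790,80+v*220/600,z,1)
for n,q in(("tip",S(437,318,.0692)),("tipr",S(478,377,.0692)),("patty",S(362,281,.061)),("backr",S(368,402,.0692))):print(n,q,(q-t)@u,(q-t)@v)
print(np.degrees(yaw))
e=P(68,458,.05)-P(500,378,.05);print(np.degrees(np.arctan2(-e[0],e[1])))
```

```text
tip [ 0.72260356 -0.06630121  0.0692    ] 0.16490694211050178 0.035836719497446226
tipr [ 0.73598942 -0.14023874  0.0692    ] 0.16424772539228233 -0.03929984850827749
patty [0.66929912 0.00145216 0.06      ] 0.1251949852619694 0.11235366806731506
tip [ 0.72491521 -0.06557662  0.0692    ] 0.16731325066370836 0.03611680408513265
tipr [ 0.73967682 -0.13831453  0.0692    ] 0.16822963681015798 -0.038098206251709524
patty [6.76786008e-01 3.64818627e-04 6.10000000e-02] 0.13234704470801067 0.10988711247405403
backr [ 0.65322467 -0.15513578  0.0692    ] 0.08015701644501948 -0.03847654654351629
10.764512919793646
10.87864000915948
```

Call:
servo_tool --targets "1 -0.005 0 0.006 0; 1 -0.005 0 0.011 0; 1 -0.005 0 0.011 0; 1 -0.005 0 0.011 0"

```text
t: 5.25
position: [0.5726, -0.1305, 0.165]
ee_rot: [-0.094, 0.996, 0.0, -0.0]
wrist_force: [-0.2, 0.6, -2.1]
opening: 0.0221
gripper_force: 55.0
```

Call:
servo_tool --targets "1 0 0 0.004 0; 1 0 0 0.007 0; 1 0 0 0.007 0; 1 0 0 0.007 0"

```text
t: 5.65
position: [0.5726, -0.1302, 0.1581]
ee_rot: [-0.094, 0.996, 0.0, -0.0]
wrist_force: [0.4, -0.4, -1.2]
opening: 0.0211
gripper_force: 55.0
```

Call:
servo_tool --targets "1 0 0.01 0.001 0; 1 0 0.02 0.001 0; 1 0 0.026 0.001 0; 1 0 0.03 0.001 0; 1 0 0.034 0.001 0; 1 0 0.038 0.001 0; 1 0 0.042 0.001 0; 1 0 0.045 0.001 0; 1 0 0.048 0.001 0; 1 0 0.048 0.001 0"

```text
t: 6.65
position: [0.5636, -0.0828, 0.1572]
ee_rot: [-0.094, 0.996, 0.0, -0.0]
wrist_force: [-0.2, -0.0, -1.7]
opening: 0.0217
gripper_force: 55.0
```

Run:
```python
from h import *
import cv2
s=read_state();print(s["t"],s["position"],s["wrist_force"],s["ft_torque"])
a=cv2.resize(read_camera("side")[120:270,200:400,::-1],(797,597),interpolation=cv2.INTER_CUBIC)
cv2.imwrite("pics/s2.png",a)
```

```text
6.65 [ 0.56360954 -0.08276841  0.15716621] [-2.34305379e-01 -1.24755838e-03 -1.65089178e+00] [0.02948509 0.06843391 0.01954854]
```

View pics/s2.png

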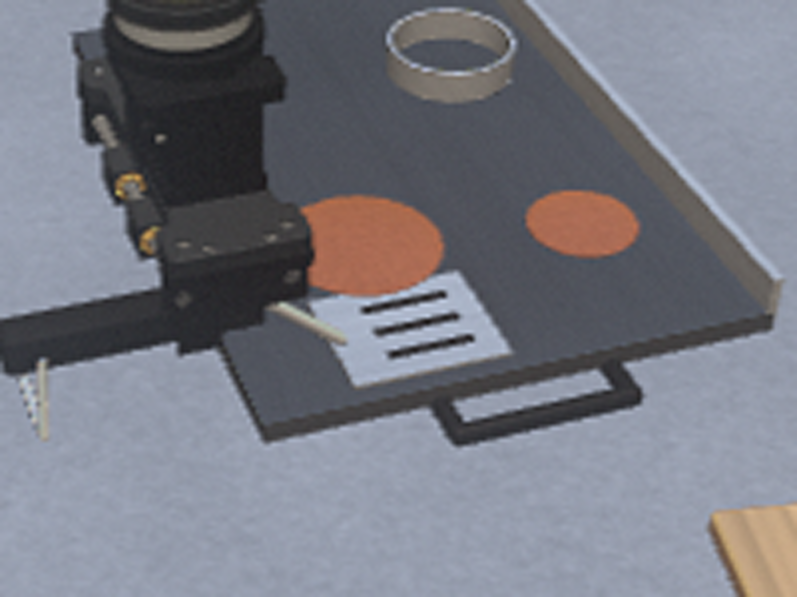

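Call:
servo_tool --targets "1 0 0.001 -0.006 0; 1 0 0.001 -0.0115 0; 1 0 0.002 -0.017 0; 1 0 0.004 -0.023 0; 1 0 0.006 -0.03 0; 1 0 0.01 -0.038 0; 1 0 0.015 -0.045 0; 1 0 0.02 -0.052 0; 1 0 0.026 -0.058 0; 1 0 0.033 -0.063 0"

```text
t: 7.7
position: [0.5576, -0.0502, 0.221]
ee_rot: [-0.094, 0.996, -0.0, 0.0]
wrist_force: [-0.3, 0.1, -1.4]
opening: 0.0216
gripper_force: 55.0
```

Run:
```python
from h import *
import cv2
s=read_state();print(s["t"],s["position"],s["wrist_force"],s["ft_torque"])
a=cv2.resize(read_camera("side")[100:250,200:400,::-1],(797,597),interpolation=cv2.INTER_CUBIC)
cv2.imwrite("pics/s3.png",a)
```

```text
7.7 [ 0.55760721 -0.05015157  0.22102602] [-0.32082811  0.05951431 -1.44873977] [-0.03079218 -0.00385187 -0.05157   ]
```

View pics/s3.png

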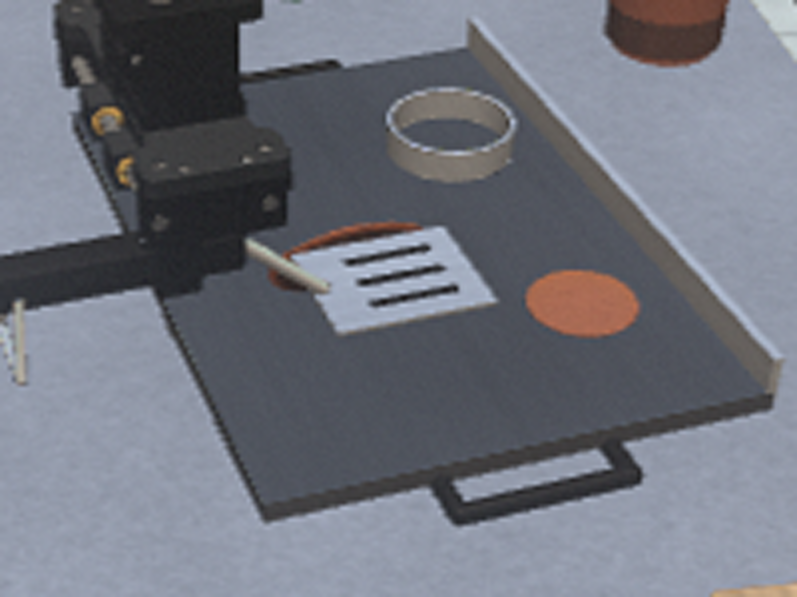

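Call:
servo_tool --targets "1 0 0.008 -0.0045 0; 1 0 0.016 -0.008 0; 1 0 0.024 -0.0115 0; 1 0 0.033 -0.014 0; 1 0 0.041 -0.015 0; 1 0 0.05 -0.0155 0; 1 0 0.058 -0.0155 0; 1 0 0.067 -0.0155 0; 1 0 0.075 -0.0155 0; 1 0 0.08 -0.0155 0"

```text
t: 8.75
position: [0.5423, 0.0287, 0.2356]
ee_rot: [-0.094, 0.996, 0.0, -0.0]
wrist_force: [-0.3, 0.1, -1.7]
opening: 0.0217
gripper_force: 55.0
```

Run:
```python
from h import *
import cv2
s=read_state();print(s["t"],s["position"],s["wrist_force"])
a=cv2.resize(read_camera("side")[80:230,180:380,::-1],(797,597),interpolation=cv2.INTER_CUBIC)
cv2.imwrite("pics/s4.png",a)
```

```text
8.75 [0.54234639 0.02873886 0.23559677] [-0.2958965   0.05778118 -1.71825887]
```

View pics/s4.png

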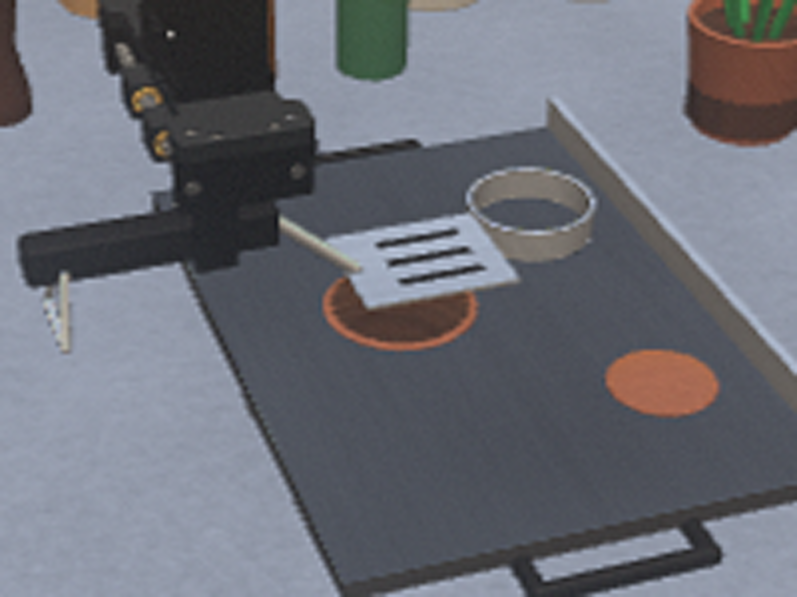

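Call:
servo_tool --targets "1 0 0 -0.015 0; 1 0.008 -0.035 -0.02 0; 1 0.016 -0.075 -0.02 0; 1 0.024 -0.12 -0.02 -0.01; 1 0.032 -0.165 -0.02 -0.02; 1 0.04 -0.21 -0.02 -0.03; 1 0.048 -0.25 -0.02 -0.034; 1 0.056 -0.285 -0.02 -0.034; 1 0.062 -0.31 -0.02 -0.034; 1 0.066 -0.324 -0.01 -0.034"

```text
t: 9.8
position: [0.5389, -0.3059, 0.2485]
ee_rot: [-0.11, 0.994, -0.002, 0.002]
wrist_force: [0.9, 0.8, -1.9]
opening: 0.022
gripper_force: 55.0
```

Call:
servo_tool --targets "1 0 0 0.03 0; 1 0 0 0.06 0; 1 0 0 0.085 0; 1 0 0 0.105 0; 1 0 0 0.12 0; 1 0 0 0.128 0; 1 0 0 0.131 0; 1 0 0 0.131 0; 1 0 0 0.131 0"

```text
t: 10.7
position: [0.5391, -0.3031, 0.116]
ee_rot: [-0.111, 0.994, -0.001, 0.001]
wrist_force: [-0.4, -0.3, -2.4]
opening: 0.0215
gripper_force: 55.0
```

Run:
```python
from h import *
s=read_state();print(s["t"],s["position"],s["wrist_force"],s["ft_torque"],s["ee_rot"],to_tool([.5384,-.302,.1066]))
```

```text
10.7 [ 0.53905334 -0.30309734  0.11603904] [-0.42483406 -0.27008684 -2.40667644] [ 0.08749615  0.00623319 -0.02606658] [-1.10930262e-01  9.93827620e-01 -7.03350721e-04  8.02283896e-04] [0.00040888 0.00122926 0.00943653]
```

Lower the remaining 9 mm slowly, checking contact.

Call:
servo_tool --targets "1 0 0 0.004 0; 1 0 0 0.007 0; 1 0 0 0.009 0; 1 0 0 0.0095 0; 1 0 0 0.0095 0; 1 0 0 0.0095 0"

```text
t: 11.3
position: [0.5385, -0.3029, 0.1065]
ee_rot: [-0.111, 0.994, -0.0, -0.0]
wrist_force: [-3.0, 1.5, 5.9]
opening: 0.0219
gripper_force: 55.0
```

Call:
servo_tool --targets "0.6 0 0 0.009 0; 0.3 0 0 0.009 0; 0.3 0 0 0.009 0; 0.3 0 0 0 0; 0.3 0 0 0 0; 0.3 0 0 -0.03 0; 0.3 0 0 -0.07 0; 0.3 0 0 -0.11 0; 0.3 0 0 -0.15 0; 0.3 0 0 -0.15 0" --newtons 20

```text
t: 12.3
position: [0.5411, -0.3045, 0.2642]
ee_rot: [-0.111, 0.994, -0.005, 0.005]
wrist_force: [0.6, 0.5, 1.0]
opening: 0.0665
gripper_force: 0.0
```

Run:
```python
from h import *
import cv2
a=read_camera("side")
cv2.imwrite("pics/s5.png",cv2.resize(a[90:342,170:506,::-1],(800,600),interpolation=cv2.INTER_CUBIC))
```

```text
(no output)
```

View pics/s5.png

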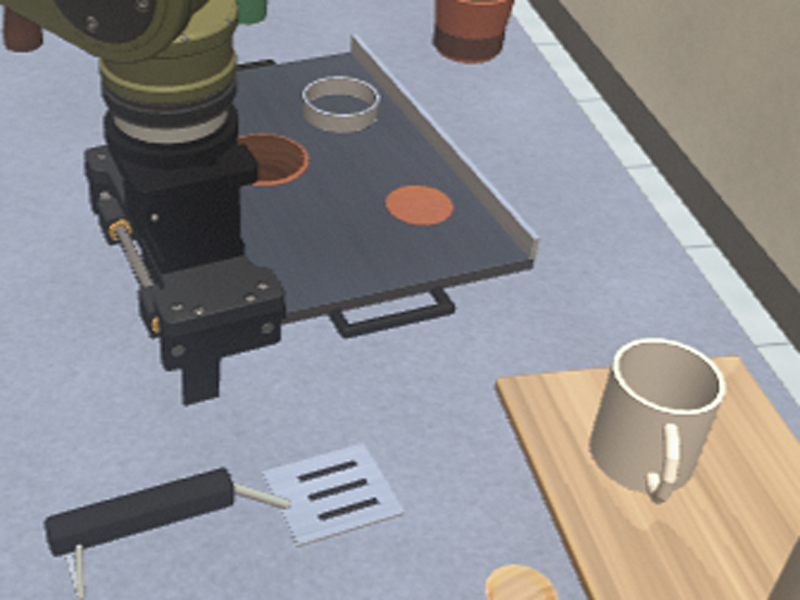

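The turner stands on the counter on its blade (330,490) and wire stand (80,570). The patty lies flat on the plate with its dark side up (270,160), and the gripper is clear of everything.

```bash
python3 -c "
from bench import arm;print(arm.finish_job())"
```

```text
the job is handed in; nothing more can be done
None
```

The large patty is flipped flat on the griddle, dark side up, and the turner is back standing on its blade and wire stand. I handed the job in at about 12.4 s; while letting go of the turner I mistakenly commanded the tool about 9 mm further down, and the peak force during that move was not measured.

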